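# Build up the copper shaker in its stand

### The job

Get the copper shaker ready for service: stand the copper tin in the well of the dark wooden stand, then fit the copper strainer top into the mouth of the tin, then put the copper cap over the strainer's neck, each one fully down and upright. Also stand the jigger upright in the middle of the stack of coasters. Leave the steel strainer top, the steel cap and the pale open cup where they are, and let go of everything.

Things in the scene. Friction and masses are not known exactly. Their poses are not given: they have to be found in the camera images.
- stand: turned dark wooden stand, a round dish fixed to the bar, 98 mm across and 24 mm high, with a flared round well: 72 mm wide at the mouth, narrowing to 56 mm at its floor, which is 8 mm above the stand's underside. Origin: centre of its underside, on the bar top; z up.
- coasters: low round stack of white coasters with a red flower print, fixed, 97 mm across and 15 mm high. Origin: centre of its underside, on the bar top; z up. Behind the work, shelves of glasses hang over the bar: front edge 0.64 m ahead of the robot base, lowest board 0.25 m above the bar; stay clear of them.
- tin: copper shaker tin, an open tapered cup, 95 mm high, 50 mm across at the base and 66 mm across at the rim, wall 2.5 mm. Origin: centre of its underside, z up; round. Standing upright at the start; grip round the outside in the upper half (about 63 mm across at 75 mm up). Seated in the stand its underside is 8 mm above the stand's.
- strainer: copper strainer top. Origin: centre of underside, z up; round. By height: tapered plug 40 mm wide at the bottom, 53 at 16 mm; flange 66 mm wide, 16-20 mm up, that rests on the tin's rim; shoulder narrowing to 44 mm at 36 mm; neck 29 mm wide, 36-62 mm (grip here), narrowing to its pierced top, 20 mm wide, at 70 mm. Seated in the tin its origin is 79 mm above the tin's.
- cap: copper cap, a smooth cup standing mouth down, 42 mm high, 41 mm across at the open bottom narrowing to 38 mm at the closed top, wall 4 mm, so its inside is 33 mm wide at the mouth and 38 mm deep. Origin: centre of its open underside, z up; round. Seated, it covers the strainer's neck and rests on the shoulder, its origin 36 mm above the strainer's.
- jigger: steel jigger, an hourglass double measure 76 mm high, up to 43 mm across at its upper rim, with a narrow waist; standing upright at the start. Behaves as a solid piece about as wide as its rims. Origin: centre of its underside, z up; round.
- steel_strainer: silver steel strainer top. Origin: centre of underside, z up; round. By height: tapered plug 40 mm wide at the bottom, 53 at 16 mm; flange 66 mm wide, 16-20 mm up, that rests on the tin's rim; shoulder narrowing to 44 mm at 36 mm; neck 29 mm wide, 36-62 mm (grip here), narrowing to its pierced top, 20 mm wide, at 70 mm. Of another shaker; to be left alone.
- steel_cap: silver steel cap, a smooth cup standing mouth down, 42 mm high, 41 mm across at the open bottom narrowing to 38 mm at the closed top, wall 4 mm, so its inside is 33 mm wide at the mouth and 38 mm deep. Origin: centre of its open underside, z up; round. Of another shaker; to be left alone.
- white_cup: small pale grey-white tapered cup, open at the top, 59 mm across and 69 mm high. Origin: centre of its underside, z up. To be left alone.
Not all that is in view belongs to the job. What is shaped like the strainer but blue is not meant.

How it is judged:
By the outcome, as a careful person would: the job done as asked, in the order asked, and still so for the second after the job is handed in, with the robot touching nothing.
It also fails if it takes over 141 s, if anything falls off the work surface, if the arm or the gripper's body presses on something with over 40 N, if the wrist force passes 120 N, or if a joint passes its speed limit or range.

### The arm

A 7-joint arm with a two-finger parallel gripper is mounted at the origin on a cart in front of the work surface, level with it; the furniture and walls round the work are solid. World frame = base frame: x ahead of the robot, y to its left, z up, the work surface at z = 0. Lengths are in m, angles in rad, forces in N, time in s.
With the tool pointing down it reaches from about 0.425 to 1.025 m from the base axis. Payload 9.4 kg.
Tool frame: the origin (TCP) lies midway between the tips of the shut fingers; the grasp point (between the pads) lies 19 mm behind it (pinch_z is the z of the grasp point in the tool frame, in m); z points along the fingers, y is the direction in which the jaws open and shut (so a half turn about z gives the same grasp; the last joint's range is limited). The gripper opens to 93 mm and grips with 3 to 60 N. Pads are 15 mm wide; open, the fingers measure 128 mm over their backs; the gripper's body (75 mm by 188 mm) begins 65 mm behind the grasp point.
Start: joints at [1.062, 0.599, -0.003, 1.599, 0.002, 0.943, -0.08], TCP at [0.303, -0.658, 0.219] pointing down, gripper open.
Joint ranges: [-2.57, 2.57], [-0.35, 1.97], [-1.29, 1.29], [0.11, 2.56], [-1.05, 4.19], [0.11, 1.86], [-2.63, 2.63]. Speed limits (rad/s): [2.22, 2.22, 3.01, 3.01, 3.14, 3.14, 3.14].

### API

Orientations are given as [roll, pitch, yaw] about the fixed x, y, z axes, in that order (R = Rz(yaw) Ry(pitch) Rx(roll)).
In Python, from plant import sense, read_camera, job_done, pinch_z gives the robot as it stands.
- The arm moves only by the tool arm_command, never from a script. Its argument "series" is a list of rows, each an object with "travel": the shift along the tool's x, y, z in mm, a list of three; "yaw": the turn about the tool's z in rad. In form: [{"travel": [dx, dy, dz], "yaw": yaw}, ...]. A call has 1 to 20 rows; each row is the pose to reach, as a shift and turn from the pose commanded when the call began, along the tool's axes at that moment; what a row does not reach only later rows make up. A row lasts 1/12 s, in which the tool goes at most 41.7 mm and 7.16 degrees, less where a joint would pass 70% of its speed; a pose out of reach is approached as far as the arm can. A call with a gripper value outside its range is refused whole. "hand" is the closure in counts, from 0 (fully open) to 255 (shut), set as the call begins (left out, the last holds). The fingers move at their own pace and stop on an object; the grip force is fixed at half the most. Time passes only in rows, so rows that repeat a pose let the fingers close. It gives the time, the measured TCP pose, the force and the opening at its end, in the units of the state.
- sense(): the state, without advancing time (a new reading comes with each control period).
- read_camera(name): name is "scene" or "top" or "wrist"; returns a dict with "pixels" (420x560x3 uint8, red, green, blue), "mtx" (3x3 intrinsics, pixels), "extrinsics" (4x4, takes a point from camera to world coordinates); the wrist camera has in their place "hand_eye" (4x4, takes a point from camera to tool coordinates, whose origin is the TCP and whose axes are the flange's). Camera axes: x right, y down, z forward; pixel columns grow to the right and rows downward; lengths in m; the calibration is good to about 2 mm. The wrist camera is an equidistant fisheye: a pixel r from the principal point sees the ray r / f radians off the axis. A picture is of the moment at which its call begins: read the wrist's pose just before it. There is no depth.
- job_done(): hands the job in, once; it reports no verdict.
The state is a dict: "time_s": time; "qpos": joint angles; "dq": joint speeds; "joint_torque": joint torques, N m; "tcp_pos": TCP position; "eef_rot": TCP orientation; "wrist_force": force on the tool from outside, world axes, zero at the start; "torque": the same for the moment, N m; "opening": finger opening in m.
Only numpy, scipy, OpenCV 4.12 (cv2) and the standard library are available. Lean on these libraries where they do the work, as an engineer would, in place of code of your own. Each camera call takes 0.05 s, during which the arm holds its last target.

## Working session

There is one attempt and no reset: what is moved stays moved. The work goes in short steps, Python scripts to look and compute and a tool call to move; the robot and the scene stay as the last step left them, time stands still between calls to the robot, and variables do not carry over. Pictures are saved under pics/ and viewed, and the job is handed in when it is done.

Besides the shell and the picture viewer there is one more tool, called after "Request:" as name([rows], argument=value, ...), one row to a line, values as JSON. arm_command: Moves the arm, as the interface text tells. Its arguments: {"type":"object","properties":{"series":{"type":"array"},"hand":{"type":"number"}},"required":["series"]}

```bash
ls; mkdir -p pics; python3 - <<'E'
from plant import sense, read_camera, pinch_z
import cv2,json,numpy as np
s=sense();print(s,pinch_z)
for n in ["scene","top","wrist"]:
    c=read_camera(n);cv2.imwrite(f"pics/{n}0.png",c["pixels"][:,:,::-1])
    np.savez(f"pics/{n}0.npz",**c)
    for k in c:
        if k!="pixels":print(n,k,np.round(c[k],4).tolist() if not isinstance(c[k],str) else c[k])
E
```

```text
pics
{'time_s': 0.0, 'qpos': array([ 1.06227829,  0.60011599, -0.00251747,  1.60011527,  0.00180444,
        0.94289155, -0.07981964]), 'dq': array([-3.29568023e-05,  7.20714376e-04,  4.58634110e-04,  4.85274553e-04,
       -1.55907757e-03, -4.64758672e-04, -6.07625706e-04]), 'joint_torque': array([-2.90939613e-03, -7.65059853e+01,  1.49674617e+00, -2.52352113e+01,
       -5.24243026e-02,  1.69361226e-02,  1.63760737e-04]), 'tcp_pos': array([ 0.30319666, -0.65802947,  0.21777215]), 'eef_rot': array([-3.14007252e+00,  1.58642445e-04,  4.31838338e-01]), 'wrist_force': array([-0.04024035, -0.25735033, -0.01473052]), 'torque': array([-0.02654998, -0.00809106, -0.04288813]), 'opening': 0.09317067886042658} -0.0188
scene mtx [[404.4497, 0.0, 278.4437], [0.0, 404.4497, 215.1808], [0.0, 0.0, 1.0]]
scene extrinsics [[0.6871, -0.3368, 0.6437, -0.1644], [-0.7265, -0.3228, 0.6066, -0.706], [0.0034, -0.8845, -0.4665, 0.5026], [0.0, 0.0, 0.0, 1.0]]
top mtx [[418.4772, 0.0, 278.7214], [0.0, 418.4772, 208.0781], [0.0, 0.0, 1.0]]
top extrinsics [[0.0049, -0.998, 0.0637, 0.4014], [-0.9996, -0.0031, 0.0282, -0.0913], [-0.0279, -0.0639, -0.9976, 1.041], [0.0, 0.0, 0.0, 1.0]]
wrist mtx [[325.1923, 0.0, 277.5516], [0.0, 325.1923, 208.3719], [0.0, 0.0, 1.0]]
wrist hand_eye [[-0.0004, -0.9663, -0.2574, 0.0714], [1.0, -0.0003, -0.0005, 0.0008], [0.0004, -0.2574, 0.9663, -0.1663], [0.0, 0.0, 0.0, 1.0]]
```

View pics/scene0.png

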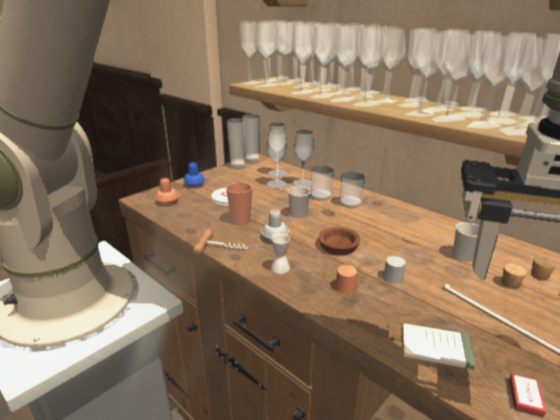

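View pics/top0.png

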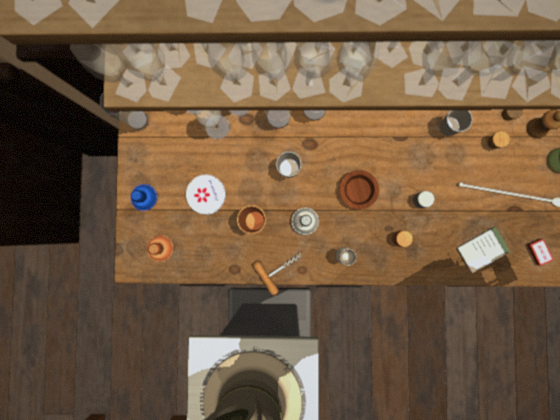

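View pics/wrist0.png

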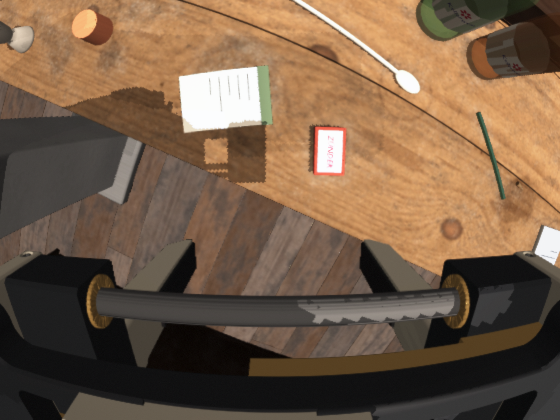

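The scene view shows the copper tin at (239,203), copper strainer at (166,192), copper cap at (346,279), jigger at (281,253), stand at (339,240) and coasters at (225,196). In the top view the same things are at tin (251,220), strainer (160,247), cap (404,239), jigger (347,257), stand (359,189) and coasters (206,194). The orange cork-like things at (501,140) in the top view are not part of the job. The wrist view shows only the right end of the bar.

```bash
cat > h.py <<'E'
import numpy as np,cv2
from scipy.spatial.transform import Rotation as Rn
def tool(s):
    T=np.eye(4);T[:3,:3]=Rn.from_euler('xyz',s['eef_rot']).as_matrix();T[:3,3]=s['tcp_pos'];return T
def rays(c,uv,T=None):
    uv=np.atleast_2d(np.asarray(uv,float));K=c['mtx']
    x=(uv[:,0]-K[0,2])/K[0,0];y=(uv[:,1]-K[1,2])/K[1,1]
    if 'hand_eye' in c:
        th=np.hypot(x,y);k=np.where(th>1e-9,np.sin(th)/np.maximum(th,1e-9),1)
        d=np.c_[x*k,y*k,np.cos(th)];E=T@c['hand_eye']
    else: d=np.c_[x,y,np.ones(len(x))];E=c['extrinsics']
    return E[:3,3],d@E[:3,:3].T
def plane(c,uv,z,T=None):
    o,d=rays(c,uv,T);return o+d*((z-o[2])/d[:,2])[:,None]
def proj(c,P,T=None):
    E=T@c['hand_eye'] if 'hand_eye' in c else c['extrinsics']
    p=(np.atleast_2d(P)-E[:3,3])@E[:3,:3];K=c['mtx']
    if 'hand_eye' in c:
        r=np.hypot(p[:,0],p[:,1]);th=np.arctan2(r,p[:,2]);k=th/np.maximum(r,1e-9)
        return np.c_[p[:,0]*k*K[0,0]+K[0,2],p[:,1]*k*K[1,1]+K[1,2]]
    return np.c_[p[:,0]/p[:,2]*K[0,0]+K[0,2],p[:,1]/p[:,2]*K[1,1]+K[1,2]]
def circ(P):
    A=np.c_[2*P[:,0],2*P[:,1],np.ones(len(P))];b=(P[:,:2]**2).sum(1)
    s=np.linalg.lstsq(A,b,rcond=None)[0];return s[:2],np.sqrt(s[2]+s[0]**2+s[1]**2)
def load(f): 
    d=np.load(f);return {k:d[k] for k in d.files}
def shoot(name,tag):
    from plant import sense,read_camera
    s=sense();c=read_camera(name);T=tool(s)
    cv2.imwrite(f'pics/{name}_{tag}.png',c['pixels'][:,:,::-1]);np.savez(f'pics/{name}_{tag}.npz',T=T,**c)
    return c,T
def draw(c,items,out,T=None):
    im=np.ascontiguousarray(c['pixels'][:,:,::-1]);a=np.linspace(0,2*np.pi,60)
    for x,y,z,r in items:
        p=proj(c,np.c_[x+r*np.cos(a),y+r*np.sin(a),z+0*a],T)
        cv2.polylines(im,[np.round(p*8).astype(int)],True,(0,255,0),1,cv2.LINE_AA,3)
    cv2.imwrite(out,im)
E
python3 - <<'E'
from h import *
c=load('pics/top0.npz')
im=cv2.resize(c['pixels'][90:300,110:470][:,:,::-1],None,fx=2.2,fy=2.2,interpolation=cv2.INTER_CUBIC)
cv2.imwrite('pics/topz.png',im)
for n,uv,z in [('blue',(143,197),.03),('coast',(206,194),.015),('strainer',(160,247),.018),('tin',(251,220),.095),('steelst',(305,221),.018),('cup',(289,164),.069),('stand',(359,189),.024),('scap',(426,200),.042),('cap',(404,239),.042),('jig',(347,257),.076)]:
    print(n,plane(c,uv,z).round(3))
E
```

```text
blue [[0.492 0.27  0.03 ]]
coast [[0.501 0.118 0.015]]
strainer [[0.37  0.229 0.018]]
tin [[ 0.435 -0.002  0.095]]
steelst [[ 0.435 -0.127  0.018]]
cup [[ 0.567 -0.087  0.069]]
stand [[ 0.513 -0.257  0.024]]
scap [[ 0.486 -0.413  0.042]]
cap [[ 0.393 -0.359  0.042]]
jig [[ 0.352 -0.221  0.076]]
```

View pics/topz.png

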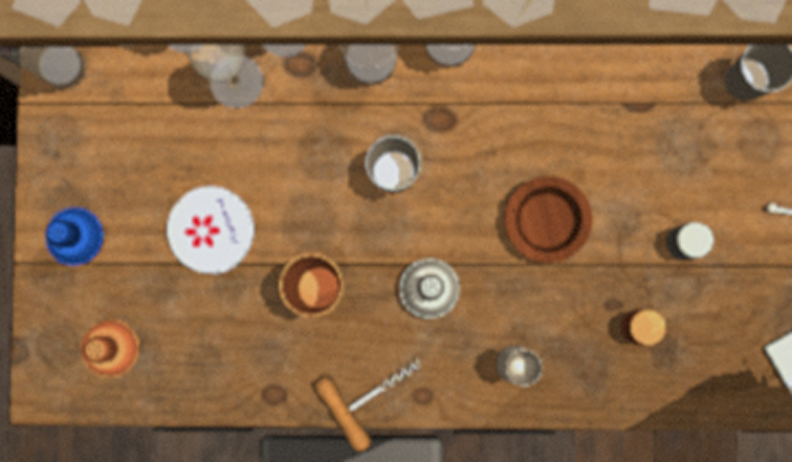

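The enlarged top view shows every part standing clear of its neighbours. The corkscrew lies near the tin, at (345,410).

```bash
cat > fit.py <<'E'
from h import *
def sub(c,mask,z,T=None,frac=None,k=3):
    m=cv2.morphologyEx(mask.astype(np.uint8)*255,cv2.MORPH_OPEN,np.ones((k,k)))
    n,l,st,ce=cv2.connectedComponentsWithStats(m)
    i=1+np.argmax(st[1:,4]);cn=max(cv2.findContours((l==i).astype(np.uint8),cv2.RETR_EXTERNAL,cv2.CHAIN_APPROX_NONE)[0],key=len)
    h=cv2.convexHull(cn)[:,0]
    cn=cn[:,0];
    P=plane(c,cn,z,T);xy,r=circ(P)
    for _ in range(6):
        d=np.abs(np.hypot(*(P[:,:2]-xy).T)-r);g=d<=max(np.quantile(d,.75),.0015);xy,r=circ(P[g])
    return xy,r,P,(l==i)
E
python3 - <<'E'
from fit import *
c=load('pics/top0.npz');px=c['pixels']
hsv=cv2.cvtColor(px,cv2.COLOR_RGB2HSV).astype(int);H,S,V=hsv[:,:,0],hsv[:,:,1],hsv[:,:,2]
def at(u,v): print((u,v),hsv[v,u])
for p in [(160,235),(150,230),(160,255),(165,240),(251,220),(240,218),(261,215),(345,190),(360,205),(360,190),(404,239),(347,257),(340,258),(230,240),(380,220),(320,240)]: at(*p)
E
```

```text
(160, 235) [ 13 160 151]
(150, 230) [ 14 136 163]
(160, 255) [ 16 146 218]
(165, 240) [ 10 172 203]
(251, 220) [ 17 144 219]
(240, 218) [ 10 180 109]
(261, 215) [ 10 179 158]
(345, 190) [ 12 183  89]
(360, 205) [ 11 178 122]
(360, 190) [ 11 178 123]
(404, 239) [ 17 149 217]
(347, 257) [ 37  20 220]
(340, 258) [ 18  62 148]
(230, 240) [ 15 138 144]
(380, 220) [ 14 130 137]
(320, 240) [ 15 127 130]
```

Request:
arm_command([
  {"travel": [150, -180, -100], "yaw": -0.5},
  {"travel": [297, -367, -100], "yaw": -1.14},
  {"travel": [297, -367, -100], "yaw": -1.14},
  {"travel": [297, -367, -100], "yaw": -1.14},
  {"travel": [297, -367, -100], "yaw": -1.14},
  {"travel": [297, -367, -100], "yaw": -1.14},
  {"travel": [297, -367, -100], "yaw": -1.14},
  {"travel": [297, -367, -100], "yaw": -1.14},
  {"travel": [297, -367, -100], "yaw": -1.14},
  {"travel": [297, -367, -100], "yaw": -1.14},
  {"travel": [297, -367, -100], "yaw": -1.14},
  {"travel": [297, -367, -100], "yaw": -1.14},
  {"travel": [297, -367, -100], "yaw": -1.14},
  {"travel": [297, -367, -100], "yaw": -1.14},
  {"travel": [297, -367, -100], "yaw": -1.14},
  {"travel": [297, -367, -100], "yaw": -1.14},
  {"travel": [297, -367, -100], "yaw": -1.14},
  {"travel": [297, -367, -100], "yaw": -1.14},
  {"travel": [297, -367, -100], "yaw": -1.14},
  {"travel": [297, -367, -100], "yaw": -1.14},
])

```text
time_s: 1.82
tcp_pos: [0.4194, -0.2012, 0.3184]
eef_rot: [-3.141, -0.0, 1.571]
wrist_force: [-0.3, 0.6, 0.4]
opening: 0.0926
```

```bash
python3 - <<'E'
from h import *
c,T=shoot('wrist','a');print(T.round(4))
from plant import sense;print(sense()['qpos'])
E
```

```text
[[-2.000e-04  1.000e+00 -3.000e-04  4.194e-01]
 [ 1.000e+00  2.000e-04  2.000e-04 -2.012e-01]
 [ 2.000e-04 -3.000e-04 -1.000e+00  3.184e-01]
 [ 0.000e+00  0.000e+00  0.000e+00  1.000e+00]]
[ 0.69851149  0.19200136 -0.44122382  2.02401214  0.1005335   0.94627742
  0.20586089]
```

View pics/wrist_a.png

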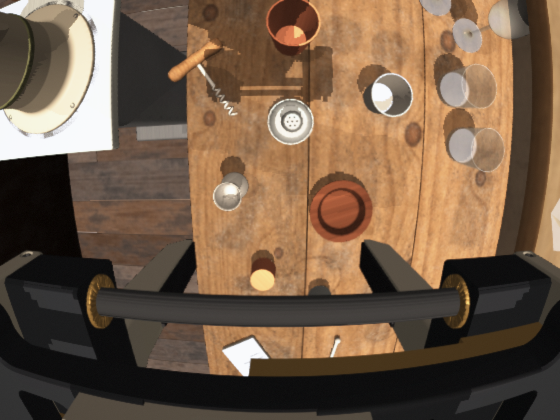

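The wrist view shows the tin at (294,20), steel strainer (291,121), white cup (390,95), jigger (230,190), stand (341,210) and copper cap (262,278), whose right edge is shadowed. Next I look over the left half of the bar.

Request:
arm_command([
  {"travel": [320, 20, 0], "yaw": 0},
  {"travel": [320, 20, 0], "yaw": 0},
  {"travel": [320, 20, 0], "yaw": 0},
  {"travel": [320, 20, 0], "yaw": 0},
  {"travel": [320, 20, 0], "yaw": 0},
  {"travel": [320, 20, 0], "yaw": 0},
  {"travel": [320, 20, 0], "yaw": 0},
  {"travel": [320, 20, 0], "yaw": 0},
  {"travel": [320, 20, 0], "yaw": 0},
  {"travel": [320, 20, 0], "yaw": 0},
  {"travel": [320, 20, 0], "yaw": 0},
  {"travel": [320, 20, 0], "yaw": 0},
  {"travel": [320, 20, 0], "yaw": 0},
  {"travel": [320, 20, 0], "yaw": 0},
  {"travel": [320, 20, 0], "yaw": 0},
  {"travel": [320, 20, 0], "yaw": 0},
])

```text
time_s: 3.2
tcp_pos: [0.4393, 0.1186, 0.3187]
eef_rot: [3.141, 0.0, 1.571]
wrist_force: [1.0, -0.7, -0.1]
opening: 0.0929
```

```bash
python3 - <<'E'
from h import *
c,T=shoot('wrist','b');print(T.round(4))
from plant import sense;print(sense()['qpos'])
print(proj(c,[T[:3,3]-T[:3,2]*.0188],T))
E
```

```text
[[ 0.000e+00  1.000e+00  1.000e-04  4.393e-01]
 [ 1.000e+00 -0.000e+00 -1.000e-04  1.186e-01]
 [-1.000e-04  1.000e-04 -1.000e+00  3.187e-01]
 [ 0.000e+00  0.000e+00  0.000e+00  1.000e+00]]
[ 0.16938496  0.20206921 -0.65857312  2.03329782  0.15139133  0.95304956
 -0.56716279]
[[276.49627406 268.81084176]]
```

View pics/wrist_b.png

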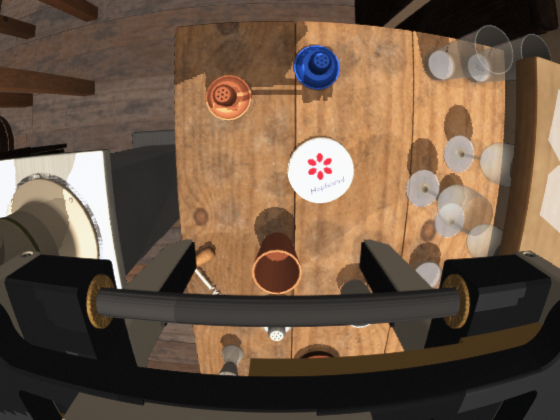

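The second wrist view shows the copper strainer at (228,97), blue one at (317,66), coasters at (321,169) and tin rim at (277,271).

```bash
python3 - <<'E'
from h import *
a=load('pics/wrist_a.npz')['pixels'];b=load('pics/wrist_b.npz')['pixels']
def cr(p,u,v,w=45): 
    t=np.zeros((2*w,2*w,3),np.uint8);q=p[max(v-w,0):v+w,u-w:u+w];t[-q.shape[0]:]=q;return cv2.resize(t[:,:,::-1],(264,264),interpolation=cv2.INTER_CUBIC)
r1=np.hstack([cr(b,228,97),cr(b,321,169),cr(b,277,268)])
r2=np.hstack([cr(a,341,210),cr(a,262,278),cr(a,230,190)])
cv2.imwrite('pics/cr.png',np.vstack([r1,r2]))
E
```

```text
(no output)
```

View pics/cr.png

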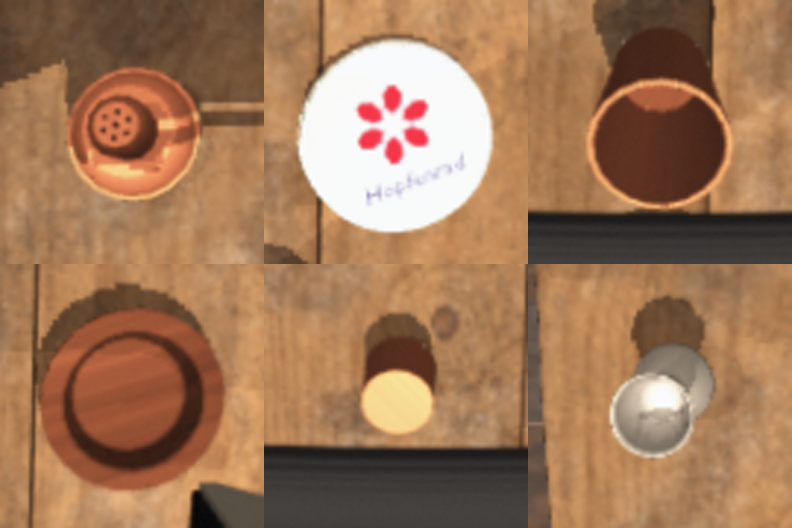

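```bash
cat > pick.py <<'E'
from h import *
a=load('pics/wrist_a.npz');b=load('pics/wrist_b.npz')
k=90/264
def f(n,c,u,v,pts,z,r0):
    p=np.array(pts,float)*k+[u-45,v-45]-.0
    P=plane(c,p,z,c['T']);xy,r=circ(P);print(n,xy.round(4),'r',r.round(4),'exp',r0);return xy
f('strainer',b,228,97,[(67,130),(133,68),(199,130),(133,199),(88,178),(180,178),(88,83)],.02,.033)
f('coast',b,321,169,[(34,135),(130,38),(229,137),(128,232),(60,204),(198,204)],.015,.0485)
f('tin',b,277,268,[(59,144),(131,78),(205,146),(132,208),(84,192),(181,193)],.095,.033)
f('stand',a,341,210,[(40,132),(130,44),(224,131),(128,226),(65,197),(193,197)],.024,.049)
f('cap',a,262,278,[(97,139),(133,107),(170,138),(133,170)],.042,.019)
f('jig',a,230,190,[(82,150),(125,110),(164,150),(124,193),(96,180),(152,180)],.076,.0215)
E
python3 pick.py
python3 - <<'E'
from h import *
a=load('pics/wrist_a.npz');b=load('pics/wrist_b.npz')
for n,c in(('a',a),('b',b)):
    hsv=cv2.cvtColor(c['pixels'],cv2.COLOR_RGB2HSV).astype(int)
    if n=='b':
        m=(hsv[:,:,1]<60)&(hsv[:,:,2]>170); box=(280,130,362,208); 
    else:
        m=(hsv[:,:,0]<12)&(hsv[:,:,1]>150); box=(300,165,385,245)
    mm=np.zeros_like(m);mm[box[1]:box[3],box[0]:box[2]]=m[box[1]:box[3],box[0]:box[2]]
    cn=max(cv2.findContours(mm.astype(np.uint8),cv2.RETR_EXTERNAL,cv2.CHAIN_APPROX_NONE)[0],key=len)
    h=cv2.convexHull(cn)[:,0]
    print(n,circ(plane(c,h,.015 if n=='b' else .024,c['T'])))
t=load('pics/top0.npz');hsv=cv2.cvtColor(t['pixels'],cv2.COLOR_RGB2HSV).astype(int)
for box,m,z in [((180,170,232,220),(hsv[:,:,1]<60)&(hsv[:,:,2]>170),.015),((330,160,390,215),(hsv[:,:,0]<13)&(hsv[:,:,1]>150),.024)]:
    mm=np.zeros_like(m);mm[box[1]:box[3],box[0]:box[2]]=m[box[1]:box[3],box[0]:box[2]]
    cn=max(cv2.findContours(mm.astype(np.uint8),cv2.RETR_EXTERNAL,cv2.CHAIN_APPROX_NONE)[0],key=len)
    print('top',circ(plane(t,cv2.convexHull(cn)[:,0],z)))
E
```

```text
strainer [0.3698 0.2289] r 0.0325 exp 0.033
coast [0.5035 0.1215] r 0.0494 exp 0.0485
tin [ 0.4391 -0.0028] r 0.0332 exp 0.033
stand [ 0.515 -0.258] r 0.0477 exp 0.049
cap [ 0.3967 -0.362 ] r 0.0188 exp 0.019
jig [ 0.3539 -0.2236] r 0.0185 exp 0.0215
a (array([ 0.51438747, -0.25780315]), np.float64(0.04784820807758806))
b (array([0.50288271, 0.12154622]), np.float64(0.04860807593730279))
top (array([0.50181565, 0.1198672 ]), np.float64(0.049072113468476494))
top (array([ 0.51279723, -0.25632462]), np.float64(0.04798098400341959))
```

Request:
arm_command([
  {"travel": [-40, 0, 0], "yaw": 0},
  {"travel": [-80, 0, 20], "yaw": 0},
  {"travel": [-121, 0, 50], "yaw": 0},
  {"travel": [-121, 0, 90], "yaw": 0},
  {"travel": [-121, 0, 130], "yaw": 0},
  {"travel": [-121, 0, 170], "yaw": 0},
  {"travel": [-121, 0, 170], "yaw": 0},
  {"travel": [-121, 0, 170], "yaw": 0},
  {"travel": [-121, 0, 190], "yaw": 0},
  {"travel": [-121, 0, 210], "yaw": 0},
  {"travel": [-121, 0, 230], "yaw": 0},
  {"travel": [-121, 0, 245], "yaw": 0},
  {"travel": [-121, 0, 255], "yaw": 0},
  {"travel": [-121, 0, 262], "yaw": 0},
  {"travel": [-121, 0, 262], "yaw": 0},
  {"travel": [-121, 0, 262], "yaw": 0},
  {"travel": [-121, 0, 262], "yaw": 0},
])

```text
time_s: 4.67
tcp_pos: [0.4403, -0.0018, 0.0579]
eef_rot: [3.139, 0.0, 1.572]
wrist_force: [-0.5, 0.2, 0.0]
opening: 0.0932
```

Request:
arm_command([
  {"travel": [0, 0, 0], "yaw": 0},
  {"travel": [0, 0, 0], "yaw": 0},
  {"travel": [0, 0, 0], "yaw": 0},
  {"travel": [0, 0, 0], "yaw": 0},
  {"travel": [0, 0, 0], "yaw": 0},
  {"travel": [0, 0, 0], "yaw": 0},
  {"travel": [0, 0, 0], "yaw": 0},
  {"travel": [0, 0, 0], "yaw": 0},
  {"travel": [0, 0, 0], "yaw": 0},
  {"travel": [0, 0, 0], "yaw": 0},
  {"travel": [0, 0, 0], "yaw": 0},
  {"travel": [0, 0, 0], "yaw": 0},
], hand=255)

```text
time_s: 5.67
tcp_pos: [0.4391, -0.0019, 0.0567]
eef_rot: [-3.141, 0.0, 1.572]
wrist_force: [-1.7, -0.2, 4.7]
opening: 0.0649
```

```bash
python3 - <<'E'
from h import *
c,T=shoot('wrist','c');print(T.round(4))
from plant import sense;s=sense();print(s['wrist_force'],s['opening'])
E
```

```text
[[-1.100e-03  1.000e+00 -3.000e-04  4.391e-01]
 [ 1.000e+00  1.100e-03 -2.000e-04 -1.900e-03]
 [-2.000e-04 -3.000e-04 -1.000e+00  5.670e-02]
 [ 0.000e+00  0.000e+00  0.000e+00  1.000e+00]]
[-1.16057076  0.25779036  5.74457302] 0.06496781014831192
```

View pics/wrist_c.png

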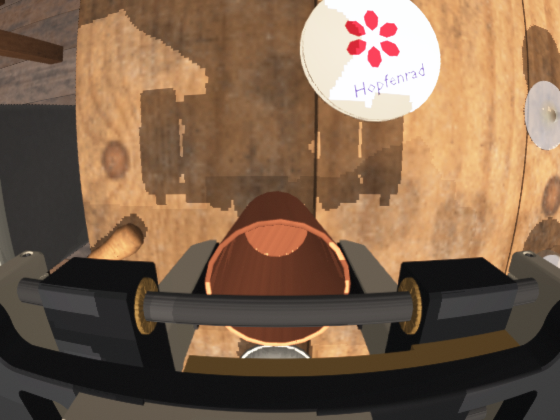

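The tin is held between the pads, with its rim at about (277,282) and square to the jaws. I lift it and carry it to the stand.

Request:
arm_command([
  {"travel": [0, 0, -15], "yaw": 0},
  {"travel": [0, 0, -40], "yaw": 0},
  {"travel": [0, 0, -70], "yaw": 0},
  {"travel": [0, 0, -95], "yaw": 0},
  {"travel": [0, 0, -115], "yaw": 0},
  {"travel": [-15, 5, -115], "yaw": 0},
  {"travel": [-45, 13, -115], "yaw": 0},
  {"travel": [-75, 22, -115], "yaw": 0},
  {"travel": [-105, 31, -115], "yaw": 0},
  {"travel": [-135, 40, -115], "yaw": 0},
  {"travel": [-165, 48, -115], "yaw": 0},
  {"travel": [-195, 57, -115], "yaw": 0},
  {"travel": [-225, 66, -115], "yaw": 0},
  {"travel": [-245, 72, -115], "yaw": 0},
  {"travel": [-255, 75, -115], "yaw": 0},
  {"travel": [-256, 75, -115], "yaw": 0},
  {"travel": [-256, 75, -115], "yaw": 0},
  {"travel": [-256, 75, -115], "yaw": 0},
  {"travel": [-256, 75, -115], "yaw": 0},
])

```text
time_s: 7.3
tcp_pos: [0.5144, -0.2559, 0.1717]
eef_rot: [-3.141, -0.0, 1.574]
wrist_force: [0.3, -1.3, -2.6]
opening: 0.065
```

```bash
python3 - <<'E'
from h import *
c,T=shoot('wrist','d');print(T.round(4))
c2,_=shoot('scene','d');draw(c2,[(.514,-.2575,.024,.049)],'pics/sd.png')
from plant import sense;s=sense();print(s['wrist_force'],s['opening'])
E
```

```text
[[-3.400e-03  1.000e+00 -3.000e-04  5.144e-01]
 [ 1.000e+00  3.400e-03  5.000e-04 -2.559e-01]
 [ 5.000e-04 -3.000e-04 -1.000e+00  1.717e-01]
 [ 0.000e+00  0.000e+00  0.000e+00  1.000e+00]]
[-0.48133633  0.46189024 -2.09323711] 0.06530269654177508
```

View pics/wrist_d.png

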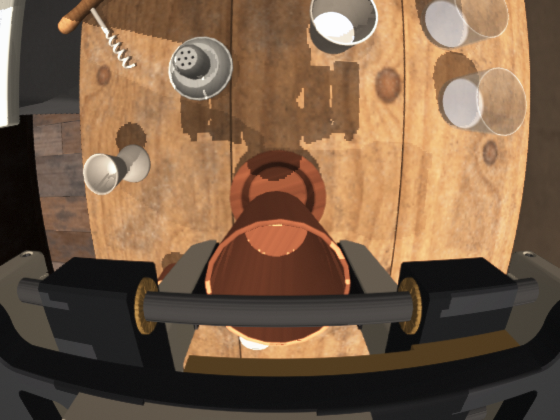

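View pics/sd.png

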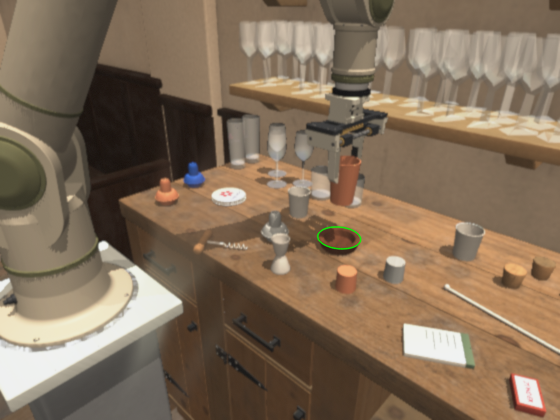

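The tin hangs upright over the stand, and the projected stand ring falls on the real stand at (339,240). I lower it gently.

Request:
arm_command([
  {"travel": [-1, 0, 20], "yaw": 0},
  {"travel": [-1, 0, 45], "yaw": 0},
  {"travel": [-1, 0, 65], "yaw": 0},
  {"travel": [-1, 0, 80], "yaw": 0},
  {"travel": [-1, 0, 88], "yaw": 0},
  {"travel": [-1, 0, 94], "yaw": 0},
  {"travel": [-1, 0, 98], "yaw": 0},
  {"travel": [-1, 0, 101], "yaw": 0},
  {"travel": [-1, 0, 103], "yaw": 0},
  {"travel": [-1, 0, 105], "yaw": 0},
  {"travel": [-1, 0, 106], "yaw": 0},
  {"travel": [-1, 0, 107], "yaw": 0},
  {"travel": [-1, 0, 107], "yaw": 0},
  {"travel": [-1, 0, 107], "yaw": 0},
])

```text
time_s: 8.57
tcp_pos: [0.5147, -0.2589, 0.0648]
eef_rot: [3.141, 0.0, 1.572]
wrist_force: [-0.2, -0.1, -2.3]
opening: 0.065
```

Request:
arm_command([
  {"travel": [0, 0, 1], "yaw": 0},
  {"travel": [0, 0, 1], "yaw": 0},
  {"travel": [0, 0, 1], "yaw": 0},
])

```text
time_s: 8.82
tcp_pos: [0.5147, -0.259, 0.0646]
eef_rot: [3.141, 0.001, 1.572]
wrist_force: [-2.7, 0.7, 8.8]
opening: 0.0643
```

Request:
arm_command([
  {"travel": [0, 0, 1], "yaw": 0},
  {"travel": [0, 0, 1], "yaw": 0},
  {"travel": [0, 0, 1], "yaw": 0},
])

```text
time_s: 9.07
tcp_pos: [0.5148, -0.2592, 0.0645]
eef_rot: [3.141, 0.002, 1.572]
wrist_force: [-4.5, 1.2, 19.5]
opening: 0.0651
```

Contact came at the expected height. I release and rise.

Request:
arm_command([
  {"travel": [0, 0, -1], "yaw": 0},
  {"travel": [0, 0, -1], "yaw": 0},
  {"travel": [0, 0, -1], "yaw": 0},
  {"travel": [0, 0, -1], "yaw": 0},
  {"travel": [0, 0, -1], "yaw": 0},
  {"travel": [0, 0, -1], "yaw": 0},
  {"travel": [0, 0, -20], "yaw": 0},
  {"travel": [0, 0, -45], "yaw": 0},
  {"travel": [0, 0, -80], "yaw": 0},
  {"travel": [0, 0, -120], "yaw": 0},
  {"travel": [30, 0, -160], "yaw": 0},
  {"travel": [70, -20, -200], "yaw": 0},
  {"travel": [110, -40, -230], "yaw": 0},
  {"travel": [110, -60, -240], "yaw": 0},
  {"travel": [110, -80, -240], "yaw": 0},
  {"travel": [110, -80, -240], "yaw": 0},
  {"travel": [110, -80, -240], "yaw": 0},
  {"travel": [110, -80, -240], "yaw": 0},
], hand=0)

```text
time_s: 10.57
tcp_pos: [0.4349, -0.1494, 0.3026]
eef_rot: [3.141, 0.0, 1.571]
wrist_force: [-0.4, -0.7, -0.8]
opening: 0.0929
```

```bash
python3 - <<'E'
from h import *
c,T=shoot('wrist','e');print(T.round(4))
c2,_=shoot('scene','e')
im=np.hstack([c['pixels'][:,:,::-1][100:320,120:460],c2['pixels'][:,:,::-1][140:360,200:540]]);cv2.imwrite('pics/e2.png',im)
E
```

```text
[[-3.000e-04  1.000e+00  6.000e-04  4.349e-01]
 [ 1.000e+00  3.000e-04 -4.000e-04 -1.494e-01]
 [-4.000e-04  6.000e-04 -1.000e+00  3.026e-01]
 [ 0.000e+00  0.000e+00  0.000e+00  1.000e+00]]
```

View pics/wrist_e.png

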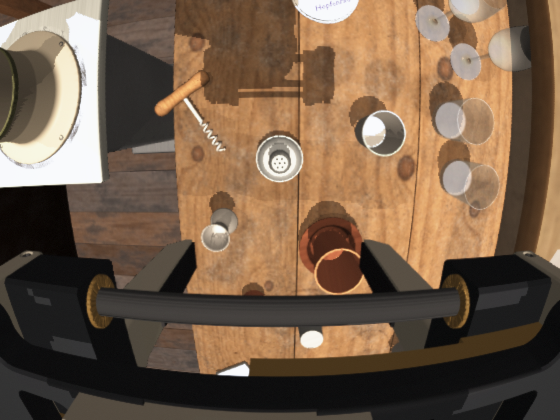

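View pics/e2.png

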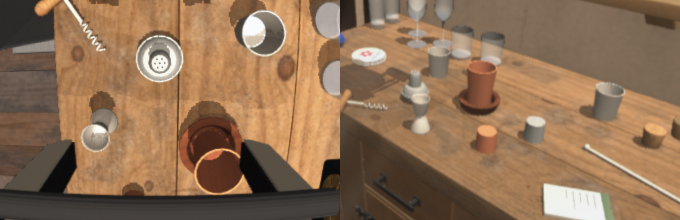

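The tin is seated upright in the stand: the scene crop shows it straight at (481,85). Next is the copper strainer.

Request:
arm_command([
  {"travel": [40, -5, 0], "yaw": 0},
  {"travel": [80, -10, 0], "yaw": 0},
  {"travel": [120, -20, 0], "yaw": 0},
  {"travel": [160, -25, 0], "yaw": 0},
  {"travel": [200, -30, 10], "yaw": 0},
  {"travel": [240, -40, 30], "yaw": 0},
  {"travel": [280, -45, 50], "yaw": 0},
  {"travel": [320, -55, 70], "yaw": 0},
  {"travel": [350, -60, 90], "yaw": 0},
  {"travel": [370, -65, 100], "yaw": 0},
  {"travel": [378, -65, 120], "yaw": 0},
  {"travel": [378, -65, 130], "yaw": 0},
  {"travel": [378, -65, 130], "yaw": 0},
  {"travel": [378, -65, 130], "yaw": 0},
  {"travel": [378, -65, 130], "yaw": 0},
])

```text
time_s: 11.92
tcp_pos: [0.3696, 0.2282, 0.1729]
eef_rot: [-3.141, 0.0, 1.57]
wrist_force: [-0.6, 0.5, -0.2]
opening: 0.0929
```

```bash
python3 - <<'E'
from h import *
c,T=shoot('wrist','f');print(T.round(4))
draw(c,[(.3698,.2289,.02,.033),(.3698,.2289,.062,.0145)],'pics/f2.png',T)
E
```

```text
[[ 7.000e-04  1.000e+00 -1.000e-04  3.696e-01]
 [ 1.000e+00 -7.000e-04 -4.000e-04  2.282e-01]
 [-4.000e-04 -1.000e-04 -1.000e+00  1.729e-01]
 [ 0.000e+00  0.000e+00  0.000e+00  1.000e+00]]
```

View pics/f2.png

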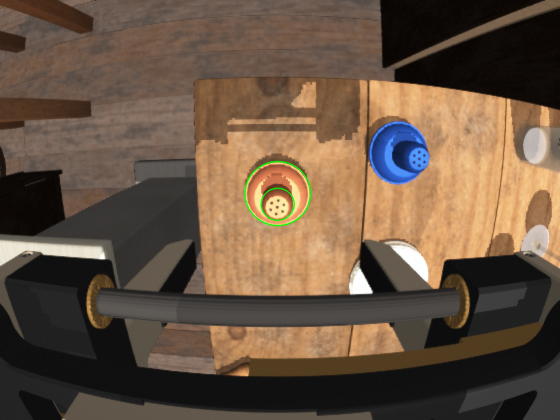

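The projected flange and neck rings land on the copper strainer at (278,193), so the estimate is good. I descend and grip.

Request:
arm_command([
  {"travel": [1, 0, 35], "yaw": 0},
  {"travel": [1, 0, 70], "yaw": 0},
  {"travel": [1, 0, 95], "yaw": 0},
  {"travel": [1, 0, 115], "yaw": 0},
  {"travel": [1, 0, 126], "yaw": 0},
  {"travel": [1, 0, 132], "yaw": 0},
  {"travel": [1, 0, 134], "yaw": 0},
  {"travel": [1, 0, 134], "yaw": 0},
  {"travel": [1, 0, 134], "yaw": 0},
])

```text
time_s: 12.72
tcp_pos: [0.3698, 0.2299, 0.0393]
eef_rot: [3.14, -0.001, 1.571]
wrist_force: [-0.2, 0.1, 0.4]
opening: 0.0934
```

Request:
arm_command([
  {"travel": [0, 0, 0], "yaw": 0},
  {"travel": [0, 0, 0], "yaw": 0},
  {"travel": [0, 0, 0], "yaw": 0},
  {"travel": [0, 0, 0], "yaw": 0},
  {"travel": [0, 0, 0], "yaw": 0},
  {"travel": [0, 0, 0], "yaw": 0},
  {"travel": [0, 0, 0], "yaw": 0},
  {"travel": [0, 0, 0], "yaw": 0},
  {"travel": [0, 0, 0], "yaw": 0},
  {"travel": [0, 0, 0], "yaw": 0},
  {"travel": [0, 0, 0], "yaw": 0},
  {"travel": [0, 0, 0], "yaw": 0},
], hand=255)

```text
time_s: 13.72
tcp_pos: [0.3691, 0.2301, 0.0386]
eef_rot: [-3.141, 0.0, 1.572]
wrist_force: [0.5, 0.8, 0.3]
opening: 0.0283
```

Request:
arm_command([
  {"travel": [0, 0, -15], "yaw": 0},
  {"travel": [0, 0, -45], "yaw": 0},
  {"travel": [0, 0, -80], "yaw": 0},
  {"travel": [0, 0, -115], "yaw": 0},
  {"travel": [-10, 3, -140], "yaw": 0},
  {"travel": [-40, 12, -150], "yaw": 0},
  {"travel": [-75, 23, -150], "yaw": 0},
  {"travel": [-110, 33, -150], "yaw": 0},
  {"travel": [-145, 43, -150], "yaw": 0},
  {"travel": [-180, 54, -150], "yaw": 0},
  {"travel": [-215, 64, -150], "yaw": 0},
  {"travel": [-250, 75, -150], "yaw": 0},
  {"travel": [-285, 85, -150], "yaw": 0},
  {"travel": [-320, 95, -150], "yaw": 0},
  {"travel": [-355, 106, -150], "yaw": 0},
  {"travel": [-385, 116, -150], "yaw": 0},
  {"travel": [-400, 121, -150], "yaw": 0},
  {"travel": [-410, 123, -150], "yaw": 0},
  {"travel": [-410, 123, -150], "yaw": 0},
  {"travel": [-410, 123, -150], "yaw": 0},
])

```text
time_s: 15.38
tcp_pos: [0.492, -0.179, 0.1884]
eef_rot: [-3.141, -0.001, 1.572]
wrist_force: [-0.5, 0.4, -1.4]
opening: 0.0282
```

```bash
python3 - <<'E'
from h import *
c,T=shoot('wrist','g');print(T.round(4))
e=load('pics/wrist_e.npz')
cv2.imwrite('pics/ez.png',cv2.resize(e['pixels'][210:310,280:400][:,:,::-1],None,fx=5,fy=5,interpolation=cv2.INTER_CUBIC))
E
```

```text
[[-1.100e-03  1.000e+00 -7.000e-04  4.920e-01]
 [ 1.000e+00  1.100e-03  6.000e-04 -1.790e-01]
 [ 6.000e-04 -7.000e-04 -1.000e+00  1.884e-01]
 [ 0.000e+00  0.000e+00  0.000e+00  1.000e+00]]
```

View pics/wrist_g.png

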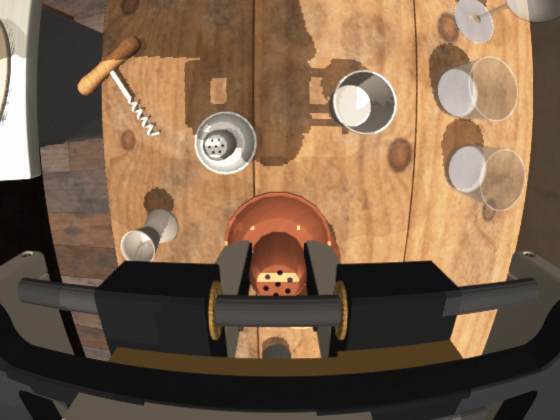

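View pics/ez.png

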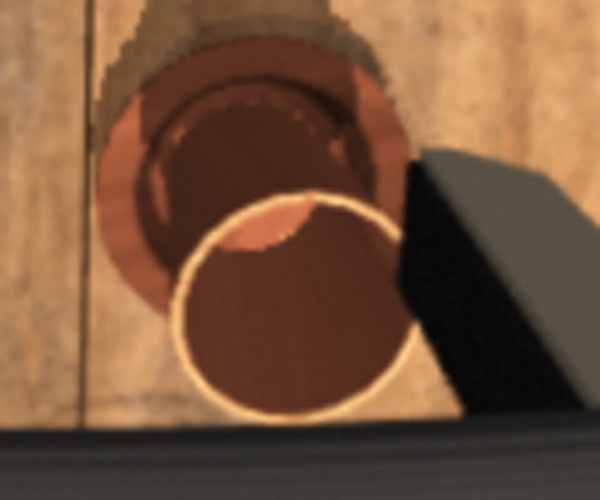

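```bash
python3 - <<'E'
from h import *
e=load('pics/wrist_e.npz');p=np.array([(172,310),(220,222),(300,193),(385,232),(415,335),(370,395),(290,421),(210,385)])/5.+[280,210]
print('tin rim',circ(plane(e,p,.103,e['T'])))
g=load('pics/wrist_g.npz');im=g['pixels'][180:290,210:350][:,:,::-1];cv2.imwrite('pics/gz.png',cv2.resize(im,None,fx=5,fy=5,interpolation=cv2.INTER_CUBIC))
E
```

```text
tin rim (array([ 0.51387149, -0.25967446]), np.float64(0.03185709993840576))
```

View pics/gz.png

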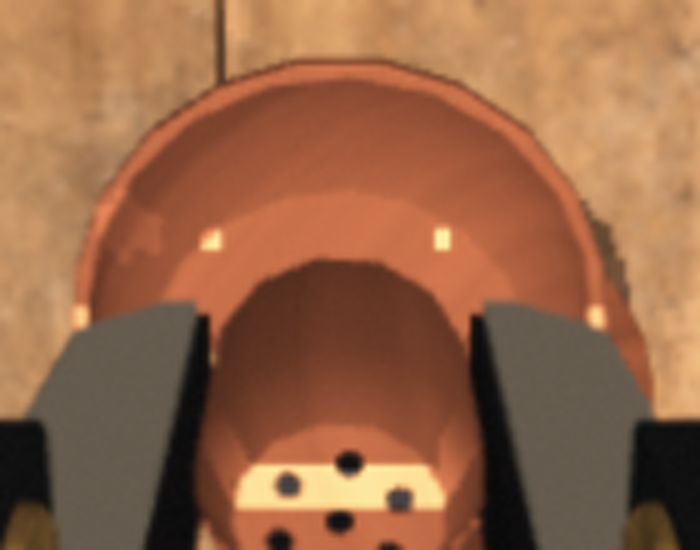

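```bash
python3 - <<'E'
from h import *
g=load('pics/wrist_g.npz');p=np.array([(78,290),(95,215),(150,140),(220,90),(300,63),(380,63),(450,85),(530,140),(580,200),(603,280)])/5.+[210,180]
for z in(.168,.170):
  xy,r=circ(plane(g,p,z,g['T']));print(xy,r,'offset from tcp',xy-g['T'][:2,3])
E
```

```text
[ 0.49286357 -0.18113974] 0.032677505893734006 offset from tcp [ 0.00087064 -0.00211323]
[ 0.49286122 -0.18036346] 0.032327462125598144 offset from tcp [ 0.0008683  -0.00133695]
```

Request:
arm_command([
  {"travel": [-30, 8, 0], "yaw": 0},
  {"travel": [-60, 16, 0], "yaw": 0},
  {"travel": [-75, 20, 0], "yaw": 0},
  {"travel": [-79, 22, 0], "yaw": 0},
  {"travel": [-79, 22, 0], "yaw": 0},
  {"travel": [-79, 22, 0], "yaw": 0},
  {"travel": [-79, 22, 15], "yaw": 0},
  {"travel": [-79, 22, 28], "yaw": 0},
  {"travel": [-79, 22, 36], "yaw": 0},
  {"travel": [-79, 22, 42], "yaw": 0},
  {"travel": [-79, 22, 46], "yaw": 0},
  {"travel": [-79, 22, 50], "yaw": 0},
  {"travel": [-79, 22, 53], "yaw": 0},
  {"travel": [-79, 22, 56], "yaw": 0},
  {"travel": [-79, 22, 58], "yaw": 0},
  {"travel": [-79, 22, 60], "yaw": 0},
  {"travel": [-79, 22, 60], "yaw": 0},
  {"travel": [-79, 22, 60], "yaw": 0},
])

```text
time_s: 16.93
tcp_pos: [0.5146, -0.2588, 0.1286]
eef_rot: [-3.142, 0.0, 1.572]
wrist_force: [-0.2, 0.2, -0.5]
opening: 0.0281
```

Request:
arm_command([
  {"travel": [0, 0, 1], "yaw": 0},
  {"travel": [0, 0, 2], "yaw": 0},
  {"travel": [0, 0, 2], "yaw": 0},
])

```text
time_s: 17.18
tcp_pos: [0.5145, -0.2588, 0.1265]
eef_rot: [-3.141, 0.0, 1.572]
wrist_force: [-0.2, 0.1, -0.8]
opening: 0.0284
```

Request:
arm_command([
  {"travel": [0, 0, 1], "yaw": 0},
  {"travel": [0, 0, 1], "yaw": 0},
  {"travel": [0, 0, 1], "yaw": 0},
])

```text
time_s: 17.43
tcp_pos: [0.5147, -0.2588, 0.1257]
eef_rot: [3.141, 0.0, 1.572]
wrist_force: [0.5, -0.1, 0.8]
opening: 0.0282
```

Request:
arm_command([
  {"travel": [0, 0, 1], "yaw": 0},
  {"travel": [0, 0, 1], "yaw": 0},
  {"travel": [0, 0, 1], "yaw": 0},
])

```text
time_s: 17.68
tcp_pos: [0.5149, -0.2589, 0.1256]
eef_rot: [3.141, 0.001, 1.572]
wrist_force: [-2.9, 1.1, 11.1]
opening: 0.0278
```

The strainer is seated at the predicted height with an 11 N press. I release it and go to the copper cap.

Request:
arm_command([
  {"travel": [0, 0, -1], "yaw": 0},
  {"travel": [0, 0, -1], "yaw": 0},
  {"travel": [0, 0, -1], "yaw": 0},
  {"travel": [0, 0, -1], "yaw": 0},
  {"travel": [0, 0, -1], "yaw": 0},
  {"travel": [0, 0, -1], "yaw": 0},
  {"travel": [0, 0, -15], "yaw": 0},
  {"travel": [0, 0, -40], "yaw": 0},
  {"travel": [0, 0, -75], "yaw": 0},
  {"travel": [0, -10, -100], "yaw": 0},
  {"travel": [-30, -40, -110], "yaw": 0},
  {"travel": [-60, -70, -100], "yaw": 0},
  {"travel": [-90, -100, -70], "yaw": 0},
  {"travel": [-103, -118, -45], "yaw": 0},
  {"travel": [-103, -118, -45], "yaw": 0},
  {"travel": [-103, -118, -45], "yaw": 0},
  {"travel": [-103, -118, -45], "yaw": 0},
], hand=0)

```text
time_s: 19.1
tcp_pos: [0.3974, -0.3615, 0.1698]
eef_rot: [3.141, -0.001, 1.572]
wrist_force: [0.4, -0.2, 0.6]
opening: 0.0927
```

```bash
python3 - <<'E'
from h import *
c,T=shoot('wrist','h');print(T.round(4))
draw(c,[(.3967,-.362,.042,.019)],'pics/h2.png',T)
c2,_=shoot('scene','h')
cv2.imwrite('pics/h3.png',cv2.resize(c2['pixels'][140:300,260:440][:,:,::-1],None,fx=3.5,fy=3.5,interpolation=cv2.INTER_CUBIC))
E
```

```text
[[-1.000e-03  1.000e+00  6.000e-04  3.974e-01]
 [ 1.000e+00  1.000e-03  7.000e-04 -3.615e-01]
 [ 7.000e-04  6.000e-04 -1.000e+00  1.698e-01]
 [ 0.000e+00  0.000e+00  0.000e+00  1.000e+00]]
```

View pics/h2.png

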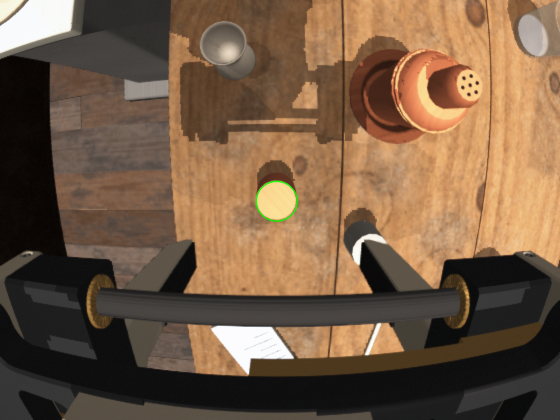

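View pics/h3.png

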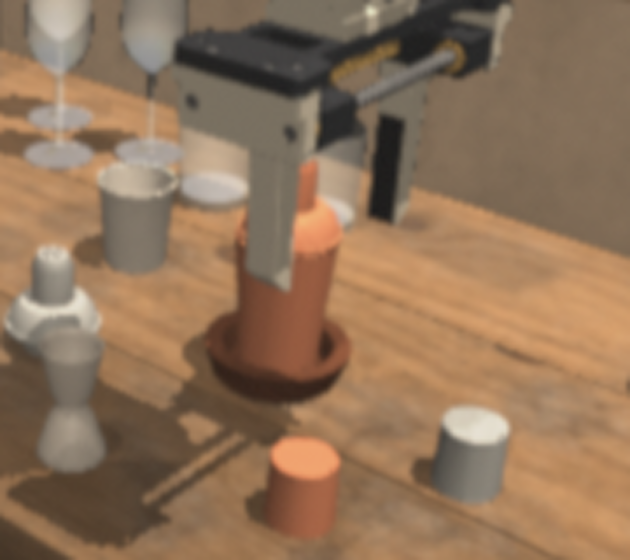

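The projected ring matches the cap top at (277,201). The strainer sits upright on the tin in both views. I descend on the cap.

Request:
arm_command([
  {"travel": [0, -1, 35], "yaw": 0},
  {"travel": [0, -1, 70], "yaw": 0},
  {"travel": [0, -1, 105], "yaw": 0},
  {"travel": [0, -1, 130], "yaw": 0},
  {"travel": [0, -1, 145], "yaw": 0},
  {"travel": [0, -1, 154], "yaw": 0},
  {"travel": [0, -1, 159], "yaw": 0},
  {"travel": [0, -1, 159], "yaw": 0},
  {"travel": [0, -1, 159], "yaw": 0},
])

```text
time_s: 19.95
tcp_pos: [0.3967, -0.3619, 0.0115]
eef_rot: [3.14, 0.001, 1.573]
wrist_force: [-0.0, 0.3, 0.1]
opening: 0.0935
```

Request:
arm_command([
  {"travel": [0, 0, 0], "yaw": 0},
  {"travel": [0, 0, 0], "yaw": 0},
  {"travel": [0, 0, 0], "yaw": 0},
  {"travel": [0, 0, 0], "yaw": 0},
  {"travel": [0, 0, 0], "yaw": 0},
  {"travel": [0, 0, 0], "yaw": 0},
  {"travel": [0, 0, 0], "yaw": 0},
  {"travel": [0, 0, 0], "yaw": 0},
  {"travel": [0, 0, 0], "yaw": 0},
  {"travel": [0, 0, 0], "yaw": 0},
  {"travel": [0, 0, 0], "yaw": 0},
], hand=255)

```text
time_s: 20.87
tcp_pos: [0.3957, -0.3618, 0.0106]
eef_rot: [-3.141, -0.0, 1.572]
wrist_force: [0.0, -0.2, 0.4]
opening: 0.039
```

```bash
python3 - <<'E'
from h import *
from plant import sense
s=sense();print(s['tcp_pos'],s['opening'],s['wrist_force'])
h=load('pics/wrist_h.npz')
cv2.imwrite('pics/hz.png',cv2.resize(h['pixels'][30:150,340:500][:,:,::-1],None,fx=4.5,fy=4.5,interpolation=cv2.INTER_CUBIC))
c,T=shoot('wrist','i')
cv2.imwrite('pics/iz.png',cv2.resize(c['pixels'][200:310,210:350][:,:,::-1],None,fx=5,fy=5,interpolation=cv2.INTER_CUBIC))
E
```

```text
[ 0.39566792 -0.36183338  0.01056694] 0.03904843656939722 [ 0.00480768 -0.15933769  0.40802254]
```

View pics/hz.png

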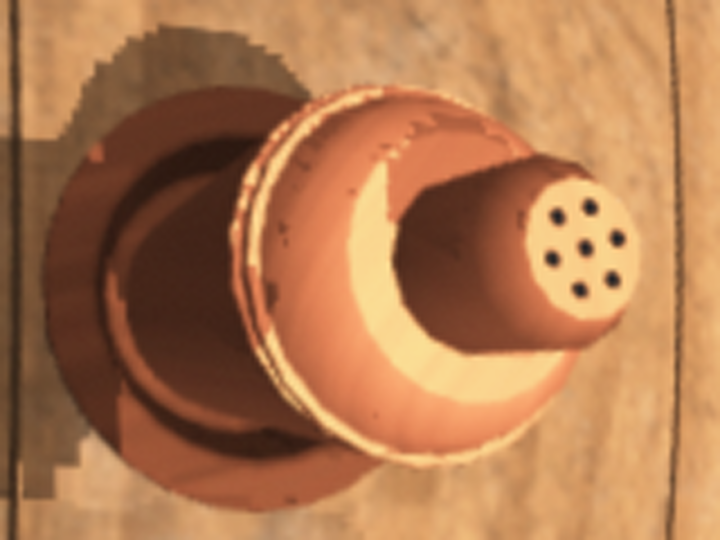

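View pics/iz.png

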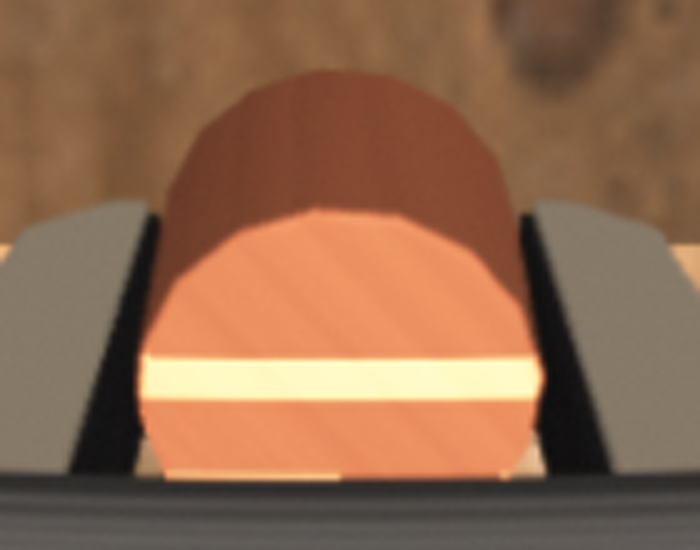

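```bash
python3 - <<'E'
from h import *
h=load('pics/wrist_h.npz');i=load('pics/wrist_i.npz');T=i['T']
print('holes',plane(h,np.array([(585,247)])/4.5+[340,30],.157,h['T']))
print('flange',circ(plane(h,np.array([(247,250),(262,185),(300,125),(370,90),(440,92),(255,320),(310,400),(370,448),(430,464),(500,445),(560,390)])/4.5+[340,30],.105,h['T'])))
p=np.array([(140,380),(148,325),(185,270),(240,228),(325,210),(400,214),(480,260),(525,310),(542,380),(510,460),(165,465)])/5+[210,200]
xy,r=circ(plane(i,p,.042,T));print('cap',xy,r,xy-T[:2,3])
E
```

```text
holes [[ 0.51577519 -0.26030229  0.157     ]]
flange (array([ 0.51667284, -0.26014771]), np.float64(0.032734603865905855))
cap [ 0.39630439 -0.36061672] 0.018427182024340783 [0.00063647 0.00121666]
```

Request:
arm_command([
  {"travel": [0, 0, -15], "yaw": 0},
  {"travel": [0, 0, -50], "yaw": 0},
  {"travel": [0, 0, -90], "yaw": 0},
  {"travel": [0, 0, -130], "yaw": 0},
  {"travel": [0, 0, -160], "yaw": 0},
  {"travel": [0, 0, -178], "yaw": 0},
  {"travel": [10, 12, -182], "yaw": 0},
  {"travel": [30, 36, -182], "yaw": 0},
  {"travel": [55, 65, -182], "yaw": 0},
  {"travel": [80, 95, -182], "yaw": 0},
  {"travel": [95, 112, -182], "yaw": 0},
  {"travel": [101, 119, -182], "yaw": 0},
  {"travel": [101, 119, -182], "yaw": 0},
  {"travel": [101, 119, -182], "yaw": 0},
  {"travel": [101, 119, -182], "yaw": 0},
  {"travel": [101, 119, -182], "yaw": 0},
])

```text
time_s: 22.25
tcp_pos: [0.5131, -0.2624, 0.1923]
eef_rot: [-3.14, 0.001, 1.569]
wrist_force: [-0.2, 0.2, -1.2]
opening: 0.0397
```

```bash
python3 - <<'E'
from h import *
from plant import sense
s=sense();print(s['tcp_pos'],s['opening'],s['wrist_force'])
c2,_=shoot('scene','j')
cv2.imwrite('pics/jz.png',cv2.resize(c2['pixels'][110:260,270:430][:,:,::-1],None,fx=3.8,fy=3.8,interpolation=cv2.INTER_CUBIC))
E
```

```text
[ 0.51311556 -0.26235872  0.19234269] 0.03973833295063967 [-0.23760377  0.15680558 -1.21991317]
```

View pics/jz.png

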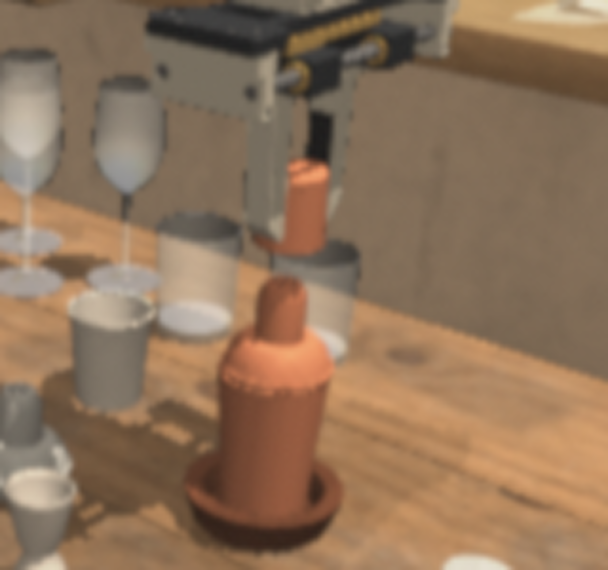

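The cap hangs upright over the strainer neck. I let the arm settle and read again.

Request:
arm_command([
  {"travel": [0, 0, 0], "yaw": 0},
  {"travel": [0, 0, 0], "yaw": 0},
  {"travel": [0, 0, 0], "yaw": 0},
  {"travel": [0, 0, 0], "yaw": 0},
  {"travel": [0, 0, 0], "yaw": 0},
  {"travel": [0, 0, 0], "yaw": 0},
])

```text
time_s: 22.8
tcp_pos: [0.5146, -0.2608, 0.1926]
eef_rot: [-3.142, -0.0, 1.572]
wrist_force: [0.5, 0.5, -0.1]
opening: 0.0392
```

```bash
python3 - <<'E'
from h import *
c,T=shoot('wrist','k');print(T.round(4))
cv2.imwrite('pics/kz.png',cv2.resize(c['pixels'][190:310,200:350][:,:,::-1],None,fx=5,fy=5,interpolation=cv2.INTER_CUBIC))
E
```

```text
[[-1.000e-03  1.000e+00 -1.000e-04  5.146e-01]
 [ 1.000e+00  1.000e-03  0.000e+00 -2.608e-01]
 [ 0.000e+00 -1.000e-04 -1.000e+00  1.926e-01]
 [ 0.000e+00  0.000e+00  0.000e+00  1.000e+00]]
```

View pics/kz.png

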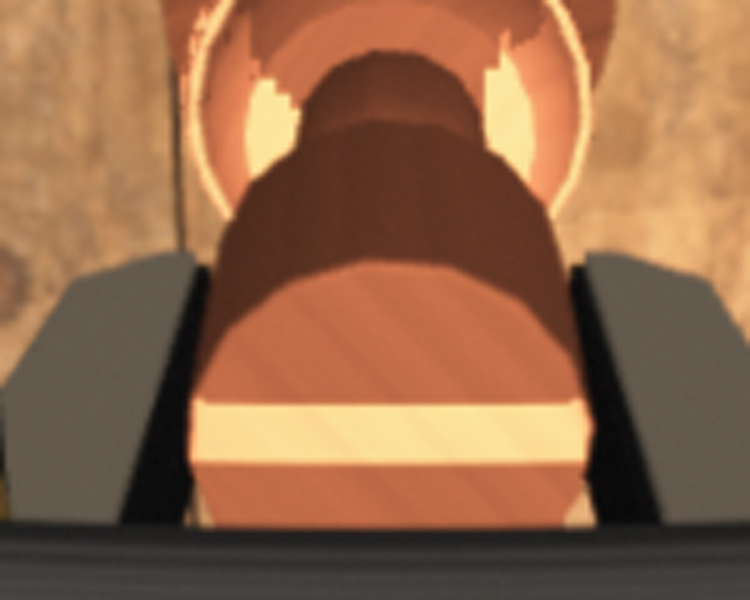

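The arm has settled, and the cap and neck share a centre column (about 391 against 392 in the crop). I lower it.

Request:
arm_command([
  {"travel": [0, 0, 12], "yaw": 0},
  {"travel": [0, 0, 20], "yaw": 0},
  {"travel": [0, 0, 25], "yaw": 0},
  {"travel": [0, 0, 29], "yaw": 0},
  {"travel": [0, 0, 33], "yaw": 0},
  {"travel": [0, 0, 37], "yaw": 0},
  {"travel": [0, 0, 40], "yaw": 0},
  {"travel": [0, 0, 40], "yaw": 0},
])

```text
time_s: 23.52
tcp_pos: [0.5144, -0.2606, 0.152]
eef_rot: [-3.141, -0.0, 1.572]
wrist_force: [-0.4, -0.8, -0.8]
opening: 0.039
```

Request:
arm_command([
  {"travel": [0, 0, 4], "yaw": 0},
  {"travel": [0, 0, 8], "yaw": 0},
  {"travel": [0, 0, 12], "yaw": 0},
  {"travel": [0, 0, 15], "yaw": 0},
  {"travel": [0, 0, 17], "yaw": 0},
  {"travel": [0, 0, 17], "yaw": 0},
  {"travel": [0, 0, 17], "yaw": 0},
])

```text
time_s: 24.1
tcp_pos: [0.5146, -0.2607, 0.1355]
eef_rot: [-3.141, -0.0, 1.572]
wrist_force: [-0.2, 0.4, -0.5]
opening: 0.0392
```

Request:
arm_command([
  {"travel": [0, 0, 1], "yaw": 0},
  {"travel": [0, 0, 2], "yaw": 0},
  {"travel": [0, 0, 2], "yaw": 0},
  {"travel": [0, 0, 2], "yaw": 0},
])

```text
time_s: 24.43
tcp_pos: [0.5147, -0.2608, 0.1337]
eef_rot: [3.141, 0.0, 1.572]
wrist_force: [-0.7, -0.1, 0.0]
opening: 0.0395
```

Request:
arm_command([
  {"travel": [0, 0, 1], "yaw": 0},
  {"travel": [0, 0, 1], "yaw": 0},
  {"travel": [0, 0, 1], "yaw": 0},
])

```text
time_s: 24.68
tcp_pos: [0.5149, -0.2609, 0.1336]
eef_rot: [3.141, 0.001, 1.572]
wrist_force: [-2.1, 0.1, 10.3]
opening: 0.0393
```

The cap is seated at the predicted height. I release it and move to the jigger.

Request:
arm_command([
  {"travel": [0, 0, -1], "yaw": 0},
  {"travel": [0, 0, -1], "yaw": 0},
  {"travel": [0, 0, -1], "yaw": 0},
  {"travel": [0, 0, -1], "yaw": 0},
  {"travel": [0, 0, -1], "yaw": 0},
  {"travel": [0, 0, -1], "yaw": 0},
  {"travel": [0, 0, -15], "yaw": 0},
  {"travel": [0, 0, -40], "yaw": 0},
  {"travel": [0, 0, -70], "yaw": 0},
  {"travel": [0, -10, -95], "yaw": 0},
  {"travel": [10, -45, -95], "yaw": 0},
  {"travel": [20, -80, -90], "yaw": 0},
  {"travel": [30, -115, -70], "yaw": 0},
  {"travel": [37, -145, -50], "yaw": 0},
  {"travel": [37, -161, -40], "yaw": 0},
  {"travel": [37, -161, -40], "yaw": 0},
  {"travel": [37, -161, -40], "yaw": 0},
  {"travel": [37, -161, -40], "yaw": 0},
  {"travel": [37, -161, -40], "yaw": 0},
], hand=0)

```text
time_s: 26.27
tcp_pos: [0.3555, -0.2241, 0.1732]
eef_rot: [3.139, 0.0, 1.572]
wrist_force: [-0.8, -0.2, 0.1]
opening: 0.0931
```

```bash
python3 - <<'E'
from h import *
c,T=shoot('wrist','l');print(T.round(4))
draw(c,[(.3539,-.2236,.076,.0215),(.3539,-.2236,.0,.0215)],'pics/l2.png',T)
c2,_=shoot('scene','l')
cv2.imwrite('pics/l3.png',cv2.resize(c2['pixels'][130:290,240:420][:,:,::-1],None,fx=3.5,fy=3.5,interpolation=cv2.INTER_CUBIC))
E
```

```text
[[-1.300e-03  1.000e+00  2.100e-03  3.555e-01]
 [ 1.000e+00  1.300e-03 -3.000e-04 -2.241e-01]
 [-3.000e-04  2.100e-03 -1.000e+00  1.732e-01]
 [ 0.000e+00  0.000e+00  0.000e+00  1.000e+00]]
```

View pics/l2.png

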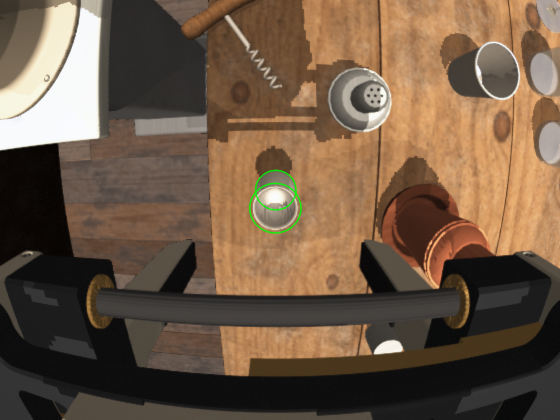

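View pics/l3.png

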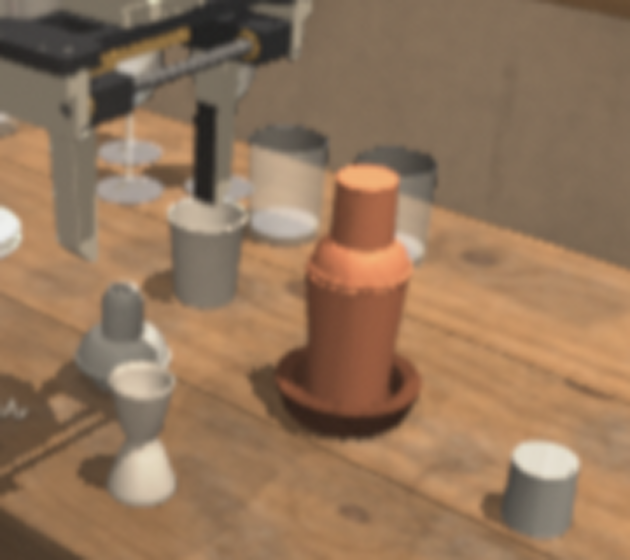

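The shaker is assembled and upright. The jigger rim is centred in my ring at (275,209). I descend on it.

Request:
arm_command([
  {"travel": [0, -1, 30], "yaw": 0},
  {"travel": [0, -1, 60], "yaw": 0},
  {"travel": [0, -1, 90], "yaw": 0},
  {"travel": [0, -1, 115], "yaw": 0},
  {"travel": [0, -1, 130], "yaw": 0},
  {"travel": [0, -1, 137], "yaw": 0},
  {"travel": [0, -1, 140], "yaw": 0},
  {"travel": [0, -1, 140], "yaw": 0},
  {"travel": [0, -1, 140], "yaw": 0},
  {"travel": [0, -1, 140], "yaw": 0},
])

```text
time_s: 27.2
tcp_pos: [0.3531, -0.2242, 0.0332]
eef_rot: [3.14, 0.001, 1.572]
wrist_force: [-0.1, -0.7, -0.3]
opening: 0.0933
```

Request:
arm_command([
  {"travel": [0, 0, 0], "yaw": 0},
  {"travel": [0, 0, 0], "yaw": 0},
  {"travel": [0, 0, 0], "yaw": 0},
  {"travel": [0, 0, 0], "yaw": 0},
  {"travel": [0, 0, 0], "yaw": 0},
  {"travel": [0, 0, 0], "yaw": 0},
  {"travel": [0, 0, 0], "yaw": 0},
  {"travel": [0, 0, 0], "yaw": 0},
  {"travel": [0, 0, 0], "yaw": 0},
  {"travel": [0, 0, 0], "yaw": 0},
  {"travel": [0, 0, 0], "yaw": 0},
  {"travel": [0, 0, 0], "yaw": 0},
], hand=255)

```text
time_s: 28.2
tcp_pos: [0.3526, -0.2239, 0.0326]
eef_rot: [-3.142, 0.0, 1.572]
wrist_force: [-0.6, 0.4, -0.1]
opening: 0.0393
```

```bash
python3 - <<'E'
from h import *
c,T=shoot('wrist','m');print(T.round(4))
cv2.imwrite('pics/mz.png',cv2.resize(c['pixels'][190:310,200:350][:,:,::-1],None,fx=5,fy=5,interpolation=cv2.INTER_CUBIC))
E
```

```text
[[-0.0011  1.     -0.      0.3526]
 [ 1.      0.0011 -0.     -0.2239]
 [-0.     -0.     -1.      0.0326]
 [ 0.      0.      0.      1.    ]]
```

View pics/mz.png

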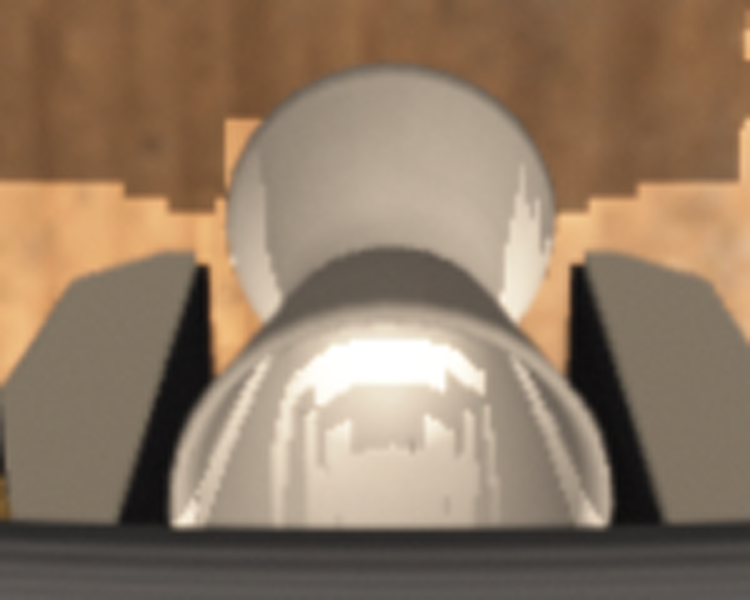

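```bash
python3 - <<'E'
from h import *
b=load('pics/wrist_b.npz')
print(plane(b,[(424,188),(408,188),(459,154),(428,272),(441,65)],0.003,b['T']).round(3))
print(plane(b,[(455,205),(436,205)],.15,b['T']).round(3))
t=load('pics/top0.npz');print(plane(t,[(217,127),(205,118),(278,118)],.0,).round(3))
E
```

```text
[[ 0.677  0.095  0.003]
 [ 0.648  0.094  0.003]
 [ 0.739  0.154  0.003]
 [ 0.707 -0.056  0.003]
 [ 0.7    0.297  0.003]]
[[0.65  0.104 0.15 ]
 [0.623 0.104 0.15 ]]
[[ 0.673  0.096  0.   ]
 [ 0.697  0.127  0.   ]
 [ 0.696 -0.059  0.   ]]
```

Request:
arm_command([
  {"travel": [0, 0, -15], "yaw": 0},
  {"travel": [0, 0, -45], "yaw": 0},
  {"travel": [0, 0, -80], "yaw": 0},
  {"travel": [0, 0, -110], "yaw": 0},
  {"travel": [10, 4, -125], "yaw": 0},
  {"travel": [35, 15, -125], "yaw": 0},
  {"travel": [65, 28, -125], "yaw": 0},
  {"travel": [95, 41, -125], "yaw": 0},
  {"travel": [125, 54, -125], "yaw": 0},
  {"travel": [155, 67, -125], "yaw": 0},
  {"travel": [185, 80, -125], "yaw": 0},
  {"travel": [210, 91, -125], "yaw": 0},
  {"travel": [230, 100, -125], "yaw": 0},
  {"travel": [240, 105, -125], "yaw": 0},
  {"travel": [245, 107, -125], "yaw": 0},
  {"travel": [245, 107, -125], "yaw": 0},
  {"travel": [245, 107, -125], "yaw": 0},
])

```text
time_s: 29.67
tcp_pos: [0.4586, 0.02, 0.1573]
eef_rot: [-3.14, 0.001, 1.571]
wrist_force: [-0.8, 0.1, 0.2]
opening: 0.0389
```

```bash
python3 - <<'E'
from h import *
c,T=shoot('wrist','n');print(T.round(4))
from plant import sense;s=sense();print(s['wrist_force'],s['opening'])
E
```

```text
[[-4.000e-04  1.000e+00 -1.100e-03  4.586e-01]
 [ 1.000e+00  4.000e-04 -9.000e-04  2.000e-02]
 [-9.000e-04 -1.100e-03 -1.000e+00  1.573e-01]
 [ 0.000e+00  0.000e+00  0.000e+00  1.000e+00]]
[-0.50312571 -0.36210798 -1.15110914] 0.03950520592237502
```

View pics/wrist_n.png

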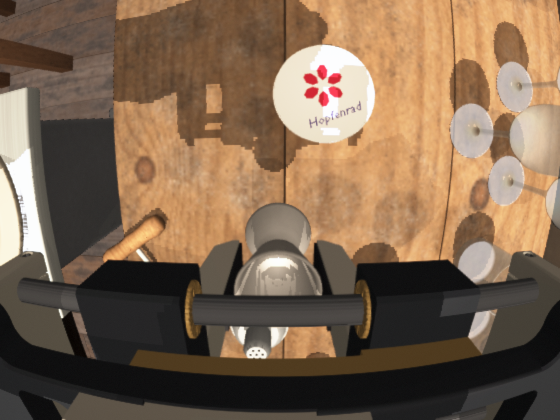

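The jigger is held upright. The coasters are at (323,94) and the glasses at the right lie beyond x = 0.62. I refine the coaster centre and turn the jaws away from the glasses.

```bash
python3 - <<'E'
from h import *
c=load('pics/wrist_n.npz');T=c['T'];hsv=cv2.cvtColor(c['pixels'],cv2.COLOR_RGB2HSV).astype(int)
m=np.zeros((420,560),np.uint8);m[35:150,262:385]=((hsv[:,:,1]<60)&(hsv[:,:,2]>150))[35:150,262:385]
cn=max(cv2.findContours(m,cv2.RETR_EXTERNAL,cv2.CHAIN_APPROX_NONE)[0],key=len)
print(circ(plane(c,cv2.convexHull(cn)[:,0],.015,T)))
p=np.array([(228,215),(270,105),(325,75),(390,65),(460,75),(510,105),(553,215),(240,170),(543,165)])/5+[200,190]
i=load('pics/wrist_m.npz');print('jig base r',circ(plane(i,p,.003,i['T'])))
E
```

```text
(array([0.50324663, 0.12060838]), np.float64(0.04803656807442463))
jig base r (array([ 0.3535329 , -0.22224296]), np.float64(0.02069885350873529))
```

Request:
arm_command([
  {"travel": [0, 0, 0], "yaw": -0.1},
  {"travel": [10, 4, 0], "yaw": -0.2},
  {"travel": [20, 8, 0], "yaw": -0.3},
  {"travel": [30, 12, 0], "yaw": -0.4},
  {"travel": [40, 16, 0], "yaw": -0.5},
  {"travel": [50, 20, 0], "yaw": -0.6},
  {"travel": [60, 25, 0], "yaw": -0.7},
  {"travel": [70, 30, 0], "yaw": -0.8},
  {"travel": [80, 34, 0], "yaw": -0.9},
  {"travel": [90, 38, 0], "yaw": -1.0},
  {"travel": [95, 41, 0], "yaw": -1.1},
  {"travel": [101, 44, 0], "yaw": -1.2},
  {"travel": [101, 44, 0], "yaw": -1.3},
  {"travel": [101, 44, 0], "yaw": -1.4},
  {"travel": [101, 44, 0], "yaw": -1.5},
  {"travel": [101, 44, 0], "yaw": -1.57},
  {"travel": [101, 44, 0], "yaw": -1.57},
  {"travel": [101, 44, 0], "yaw": -1.57},
  {"travel": [101, 44, 0], "yaw": -1.57},
])

```text
time_s: 31.3
tcp_pos: [0.5031, 0.1212, 0.1575]
eef_rot: [-3.141, -0.0, 3.138]
wrist_force: [0.0, -0.6, -1.1]
opening: 0.0394
```

```bash
python3 - <<'E'
from h import *
c,T=shoot('wrist','o');print(T.round(4))
from plant import sense;s=sense();print(s['wrist_force'],s['opening'],s['qpos'])
E
```

```text
[[-1.000e+00  3.500e-03 -3.000e-04  5.031e-01]
 [ 3.500e-03  1.000e+00 -6.000e-04  1.212e-01]
 [ 3.000e-04 -6.000e-04 -1.000e+00  1.575e-01]
 [ 0.000e+00  0.000e+00  0.000e+00  1.000e+00]]
[-0.60451592  0.54906232 -0.02765514] 0.039738931353054 [ 0.38472518  0.67111062 -1.10412828  2.08742429  0.79707266  0.88961678
  0.38095047]
```

View pics/wrist_o.png

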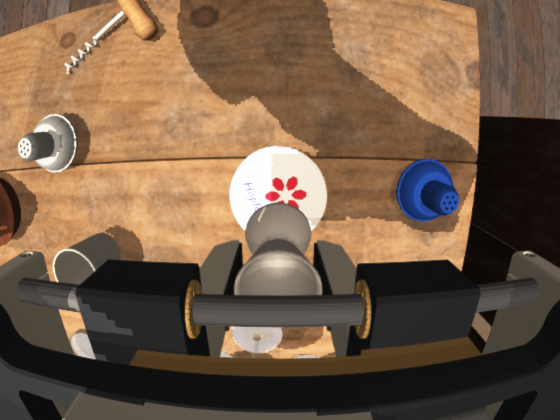

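Request:
arm_command([
  {"travel": [-1, 0, 25], "yaw": 0},
  {"travel": [-1, 0, 50], "yaw": 0},
  {"travel": [-1, 0, 72], "yaw": 0},
  {"travel": [-1, 0, 87], "yaw": 0},
  {"travel": [-1, 0, 96], "yaw": 0},
  {"travel": [-1, 0, 101], "yaw": 0},
  {"travel": [-1, 0, 105], "yaw": 0},
  {"travel": [-1, 0, 107], "yaw": 0},
  {"travel": [-1, 0, 108], "yaw": 0},
  {"travel": [-1, 0, 108], "yaw": 0},
  {"travel": [-1, 0, 108], "yaw": 0},
])

```text
time_s: 32.27
tcp_pos: [0.5045, 0.1223, 0.0501]
eef_rot: [3.141, 0.001, 3.142]
wrist_force: [-0.9, -0.0, -0.7]
opening: 0.0392
```

Request:
arm_command([
  {"travel": [0, 0, 1], "yaw": 0},
  {"travel": [0, 0, 2], "yaw": 0},
  {"travel": [0, 0, 2], "yaw": 0},
  {"travel": [0, 0, 2], "yaw": 0},
])

```text
time_s: 32.6
tcp_pos: [0.5045, 0.1222, 0.0479]
eef_rot: [-3.141, 0.001, -3.141]
wrist_force: [-0.1, -0.7, 3.5]
opening: 0.0393
```

Request:
arm_command([
  {"travel": [0, 0, 0], "yaw": 0},
  {"travel": [0, 0, 0], "yaw": 0},
  {"travel": [0, 0, 0], "yaw": 0},
  {"travel": [0, 0, 0], "yaw": 0},
  {"travel": [0, 0, 0], "yaw": 0},
  {"travel": [0, 0, 0], "yaw": 0},
  {"travel": [0, 0, 0], "yaw": 0},
  {"travel": [0, 0, -15], "yaw": 0},
  {"travel": [0, 0, -40], "yaw": 0},
  {"travel": [0, 0, -75], "yaw": 0},
  {"travel": [0, 0, -110], "yaw": 0},
  {"travel": [30, 0, -150], "yaw": 0},
  {"travel": [60, 0, -180], "yaw": 0},
  {"travel": [60, 0, -200], "yaw": 0},
  {"travel": [60, 0, -200], "yaw": 0},
  {"travel": [60, 0, -200], "yaw": 0},
  {"travel": [60, 0, -200], "yaw": 0},
], hand=0)

```text
time_s: 34.02
tcp_pos: [0.4445, 0.1216, 0.2472]
eef_rot: [-3.141, 0.0, 3.141]
wrist_force: [0.1, 0.0, -0.7]
opening: 0.0931
```

```bash
python3 - <<'E'
from h import *
c,T=shoot('wrist','p');print(T.round(4))
draw(c,[(.5032,.1207,.015,.0485),(.5032,.1207,.091,.0195)],'pics/p2.png',T)
c2,_=shoot('scene','p');c3,_=shoot('top','p')
E
```

```text
[[-1.000e+00  7.000e-04  2.000e-04  4.445e-01]
 [ 7.000e-04  1.000e+00 -8.000e-04  1.216e-01]
 [-2.000e-04 -8.000e-04 -1.000e+00  2.472e-01]
 [ 0.000e+00  0.000e+00  0.000e+00  1.000e+00]]
```

View pics/p2.png

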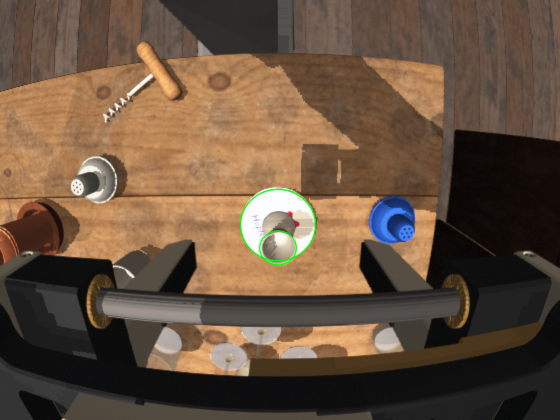

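View pics/scene_p.png

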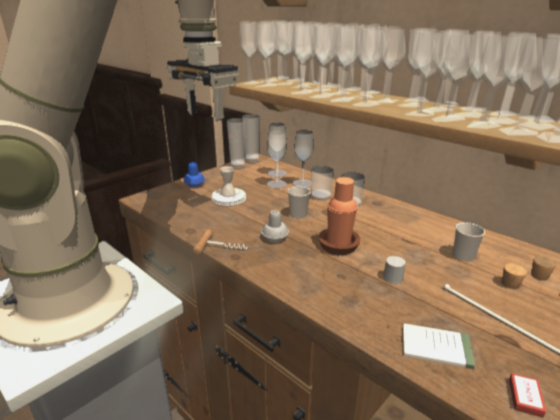

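View pics/top_p.png

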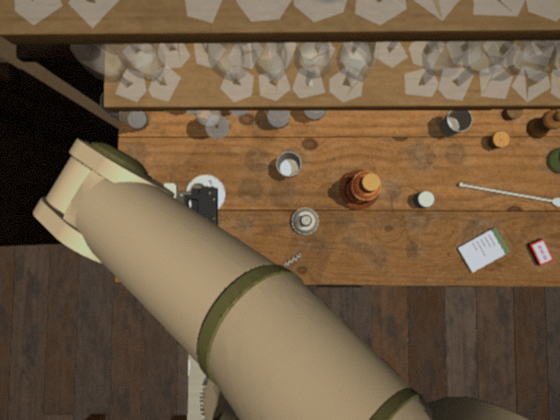

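The jigger stands centred on the coasters: its rim and the coaster rings match at (278,246) and (278,224). The shaker is stacked upright at (342,215) in the scene view. In the top view the steel strainer (305,221), cup (289,164) and steel cap (426,200) are where they started. I hand in.

```bash
python3 -c "
from plant import job_done
print(job_done())"
```

```text
the job is handed in; nothing more can be done
None
```

The copper shaker is assembled in the stand and the jigger stands on the coasters. I handed the job in at about 34 s of the 141 s allowed.

- **Shaker:** I stood the tin in the well, fitted the copper strainer into its mouth and put the copper cap over the neck. Each part stopped within about 1 mm of its expected seated height, pressed with 10–20 N. The last scene picture shows the stack upright.
- **Jigger:** It stands upright on the coasters. The last wrist view puts it within about 2 mm of their centre.
- **Left alone:** The steel strainer, steel cap and pale cup sit at the same pixels in the top view as at the start.
- **Gripper:** It is open and clear of everything.

**Small disagreements:** The top and wrist cameras differed by about 2 mm on the stand and coasters. The jigger rim measured about 37–39 mm across, where the description says up to 43 mm. No check failed.

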